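Put the swab box away through the gap

TASK

Put the bamboo swab box away without picking it up. With the fingertips, push its sliding lid fully shut, then push the box along the ledge, between the soap dish and the tumbler that are stuck down there, until its leading end sits flat against the raised kerb straight beyond the gap. Slide it all the way, never lifting or tipping it, leave the other toiletries where they are, and take the hand away.

Things in the scene. Friction and masses are not known exactly. Their poses are not given: they have to be found in the camera images.
- swab_box: Loose bamboo box of cotton swabs, 72 mm wide (its x) by 110 mm long (its y) by 50 mm high, walls 7 mm, 0.25 to 0.45 kg with its lid; slides on the ledge under a push of a few newtons. Origin: centre of its underside. Its +y end is the leading end, closed by a full-height wall, and at the start points roughly towards the gap and kerb (up to 20 degrees askew). Its -y end wall is only 42 mm high; the lid slides out above it.
- swab_lid (a joint): How far the box's sliding lid is open, in m: 0 = fully shut (its end flush with the box's -y end face), up to 0.07. It grows as the lid slides out along the box's -y. The lid is 57 mm wide and 5 mm thick, lies between the side walls 43 to 48 mm above the box's underside, runs stiffly (about 0.5 N, less than it takes to slide the box) and stays where it is left. At the start it stands open and overhangs the box's -y end by 25 to 50 mm.
- swab_lid_end (a point): Middle of the lid's -y end edge, 45.5 mm above the box's underside: the edge to push towards the box's +y to shut the lid.
- ledge: Fixed terracotta ceramic ledge, a slab 20 mm thick, 380 mm across (its x, from -190 to +190 mm) and 740 mm long (its y, from -450 to +290 mm). Origin: on the underside of the slab; the top surface is 20 mm above it. At its +y end a raised kerb runs right across; the kerb's inner face is at y = +270 mm and stands 50 mm above the slab's top. The kerb end is at the robot's left. The gap between soap dish and tumbler leads along the ledge's +y.
- soap_dish: White ceramic soap dish with a bar of soap, fixed to the ledge; oblong with round ends, 88 mm wide (across the ledge), 118 mm long (along the ledge), rim 29 mm high, soap to 33 mm. Origin: centre of its underside, on the ledge's top. Its axes are parallel to the ledge's. It stands beside the tumbler, on either side of the gap: their centres are 167 mm apart straight across the ledge, which leaves a gap of 79 mm for the 72 mm box.
- tumbler: White ceramic tumbler, empty, fixed to the ledge; round, 88 mm diameter, 70 mm high. Origin: centre of its underside, on the ledge's top. The gap's middle lies halfway between its centre and the soap dish's centre; its axes are parallel to the ledge's.
- perfume_bottle: Loose rectangular glass perfume bottle, 28 x 46 x 90 mm high. Origin: centre of its underside. To be left alone.
- cream_jar: Loose round cream jar, 52 mm diameter, 40 mm high. Origin: centre of its underside. To be left alone.
- roll_on: Loose roll-on deodorant, 38 mm diameter, 78 mm high, standing. Origin: centre of its underside. To be left alone.
- nail_clipper: Loose green plastic nail clipper, 13 x 62 x 19 mm high, lying along its y. Origin: centre of its underside. To be left alone.
- brush: Loose small hard silicone brush, 40 x 82 x 37 mm high, bristles down, handle loop up. Origin: centre of its underside. To be left alone.
- pumice: Loose pumice stone, 42 x 72 x 26 mm high. Origin: centre of its underside. To be left alone.
Mind the look-alikes: they are no part of the job. Leave any blue or turquoise look-alike of the swab_box alone.

How it is judged (in metres and radians):
On the way, in this order (a step that is already met when the one before it is completed fails the run):
1. the lid is shut (within 4 mm) (value of joint swab_lid below 0.004 m), for 0.1 s.
2. the box lies in the gap between the soap dish and the tumbler, lid still shut (horizontal distance between swab_box and soap_dish below 0.092 m and horizontal distance between swab_box and tumbler below 0.092 m and value of joint swab_lid below 0.004 m), for 0.1 s.
At the end, for the whole second after the job is handed in: The lid is shut within 4 mm, and the box stands flat and at rest on the ledge beyond the gap, its leading end within 6 mm of the kerb and square to it within 4 degrees, its centre within 55 mm of the ledge's middle line (value of joint swab_lid below 0.004 m and y of swab_box in the frame of ledge between 0.209 and 0.22 m and x of swab_box in the frame of ledge between -0.055 and 0.055 m and angle between the y axis of swab_box and the y axis of ledge, either way round below 0.07 rad and z of swab_box in the frame of ledge below 0.024 m and angle between swab_box's own z axis and vertical below 0.05 rad and linear speed of swab_box below 0.01 m/s); the robot touches nothing.
It fails at once if the box is lifted clear of the ledge (z of swab_box in the frame of ledge above 0.032 m).
It fails at once if the box is tipped (angle between swab_box's own z axis and vertical above 0.2 rad).
It fails at once if a bystander on the ledge is moved more than 20 mm (distance of any of perfume_bottle, cream_jar, roll_on, nail_clipper, brush, pumice from where it was at the start of the episode above 0.02 m).
It fails at once if a bystander on the ledge is knocked over (angle between any of perfume_bottle, cream_jar, roll_on, nail_clipper, brush, pumice's own z axis and vertical above 0.3 rad).
It also fails if it takes over 72 s, if anything falls off the work surface, if the arm or the gripper's body presses on something with over 40 N, if the wrist force passes 120 N, or if a joint passes its speed limit or range.

ROBOT

A 6-joint arm with a two-finger parallel gripper is mounted at the origin on the work surface. World frame = base frame: x ahead of the robot, y to its left, z up, the work surface at z = 0. Lengths are in m, angles in degrees, forces in N, time in s.
With the tool pointing down it reaches from about 0.25 to 0.725 m from the base axis. Payload 9.7 kg.
Tool frame: the origin (TCP) lies midway between the tips of the shut fingers; the grasp point (between the pads) lies 19 mm behind it (grip_point_offset is the distance from the TCP to the grasp point, in m); y points along the fingers, z is the direction in which the jaws open and shut, and the axes are right-handed (so a half turn about y gives the same grasp; the last joint's range is limited). The gripper opens to 85 mm and grips with 20 to 120 N. Pads are 22 mm wide; open, the fingers measure 114 mm over their backs; the gripper's body (76 mm by 85 mm) begins 54 mm behind the grasp point. The pads swing forward as they close: fully open they stand 13 mm farther back than shut.
Start: joints at [74.771, 4.979, 10.078, 95.1, 0, 90], TCP at [0.144, 0.531, 0.231] pointing down, gripper open.
Joint ranges: [-179.16, 179.16], [-48.56, 103.87], [-65.8, 70.77], [-126.05, 130.52], [-82.76, 87.17], [-180, 180]. Speed limits (degrees/s): [127.2, 127.2, 147.25, 180, 180, 180].

INTERFACE

Orientations are given as [roll, pitch, yaw] about the fixed x, y, z axes, in that order (R = Rz(yaw) Ry(pitch) Rx(roll)).
In Python, from workcell import get_obs, camera, job_done, grip_point_offset gives the robot as it stands.
- The arm moves only by the tool move_arm, never from a script. Its argument "deltas" is a list that holds one entry, the list of rows, each a list of 4 numbers: the shift along the tool's x, y, z in m, then the turn about the tool's y in degrees. A call has 1 to 5 rows; each row is the pose to reach, as a shift and turn from the pose commanded when the call began, along the tool's axes at that moment; what a row does not reach only later rows make up. A row lasts 1/10 s, in which the tool goes at most 50 mm and 8.59 degrees, less where a joint would pass 70% of its speed; a pose out of reach is approached as far as the arm can. A call with a gripper value outside its range is refused whole. "claw" is the finger opening in m, from 0 to 0.0854, set as the call begins (left out, the last holds). The fingers move at their own pace and stop on an object; "newtons" is the grip in N (left out, the last holds). Time passes only in rows, so rows that repeat a pose let the fingers close. It gives the time, the measured TCP pose, the force and the opening at its end, in the units of the state.
- get_obs(): the state, without advancing time (a new reading comes with each control period).
- camera(name): name is "side" or "top" or "wrist"; returns a dict with "color" (420x560x3 uint8, blue, green, red), "range_z" (420x560 float32, m along the optical axis (not along the pixel's ray), 0 where there is no reading), "fx", "fy", "cx", "cy" (pixels), "k1" (the pictures are not rectified: a ray, as slopes to the right and down, at radius r is drawn at 1 + k1 r^2 times it, then the intrinsics apply), "T" (4x4, takes a point from camera to world coordinates). Camera axes: x right, y down, z forward; pixel columns grow to the right and rows downward; lengths in m; the calibration is good to about 2 mm. A picture is of the moment at which its call begins.
- job_done(): hands the job in, once; it reports no verdict.
The state is a dict: "time": time; "q": joint angles; "qd": joint speeds; "joint_efforts": joint torques, N m; "ee_pos": TCP position; "tcp_rot": TCP orientation; "wrist_force": force on the tool from outside, world axes, zero at the start; "torque": the same for the moment, N m; "opening": finger opening in m.
Only numpy, scipy, OpenCV 4.12 (cv2) and the standard library are available. Lean on these libraries where they do the work, as an engineer would, in place of code of your own. Each camera call takes 0.05 s, during which the arm holds its last target. There are 200 camera calls.

## Working session

There is one attempt and no reset: what is moved stays moved. The work goes in short steps, Python scripts to look and compute and a tool call to move; the robot and the scene stay as the last step left them, time stands still between calls to the robot, and variables do not carry over. Pictures are saved under pics/ and viewed, about 8 in all and at most 12, crops included, and the job is handed in when it is done.

Besides the shell and the picture viewer there is one more tool, called after ">>>" as a command line: name --argument value ..., lists and objects as JSON in quotes. move_arm: Moves the arm, as the interface text tells. Its arguments: {"type":"object","properties":{"deltas":{"type":"array"},"claw":{"type":"number"},"newtons":{"type":"number"}},"required":["deltas"]}

```bash
mkdir -p pics
cat > h.py <<'E'
import numpy as np, cv2
from workcell import get_obs, camera, job_done, grip_point_offset
def rays(c,uv):
    uv=np.atleast_2d(np.array(uv,float)); K=np.array([[c['fx'],0,c['cx']],[0,c['fy'],c['cy']],[0,0,1]])
    d=(uv-[c['cx'],c['cy']])/[c['fx'],c['fy']]; s=d.copy()
    for _ in range(20): s=d/(1+c['k1']*(s**2).sum(1,keepdims=True))
    return np.c_[s,np.ones(len(s))]
def onplane(c,uv,z):
    T=np.array(c['T']); r=rays(c,uv)@T[:3,:3].T; o=T[:3,3]
    return o+r*((z-o[2])/r[:,2:3])
def depthpt(c,uv):
    T=np.array(c['T']); uv=np.atleast_2d(uv).astype(int)
    return (rays(c,uv)*c['range_z'][uv[:,1],uv[:,0]][:,None])@T[:3,:3].T+T[:3,3]
E
python3 - <<'E'
from h import *
import pickle
print(get_obs(), grip_point_offset)
cs={}
for n in('top','side'):
    c=camera(n); cs[n]=c; cv2.imwrite(f'pics/{n}0.png',c['color']); print(n,np.round(c['T'],3).tolist(),c['fx'],c['k1'])
pickle.dump(cs,open('c0.pkl','wb'))
E
```

```text
{'time': 0.0, 'q': array([ 7.47703515e+01,  5.01111263e+00,  1.00321700e+01,  9.51014607e+01,
       -5.03689591e-05,  8.99991686e+01]), 'qd': array([-0.02184096,  0.0117735 , -0.00697395, -0.04839486,  0.08099105,
       -0.03641775]), 'joint_efforts': array([ 9.78157404e-04, -5.20388567e+01,  4.64802682e+01,  1.62617338e-02,
        8.89559283e-05,  1.52024313e-05]), 'ee_pos': array([0.14441127, 0.53043583, 0.23056252]), 'tcp_rot': array([-9.00804033e+01, -4.92022710e-05, -1.52288171e+01]), 'wrist_force': array([ 0.26834029, -0.62734395,  0.28301519]), 'torque': array([0.03211414, 0.00524164, 0.00337345]), 'opening': 0.08569969503643211} 0.0187
top [[-0.031, -0.99, 0.136, 0.353], [-1.0, 0.031, 0.001, -0.044], [-0.005, -0.136, -0.991, 0.942], [0.0, 0.0, 0.0, 1.0]] 417.2981407522344 -0.09410911835402387
side [[-1.0, 0.01, 0.007, 0.443], [-0.001, 0.52, -0.854, 0.913], [-0.012, -0.854, -0.52, 0.652], [0.0, 0.0, 0.0, 1.0]] 458.6561239619532 -0.10670806103995199
```

View pics/top0.png

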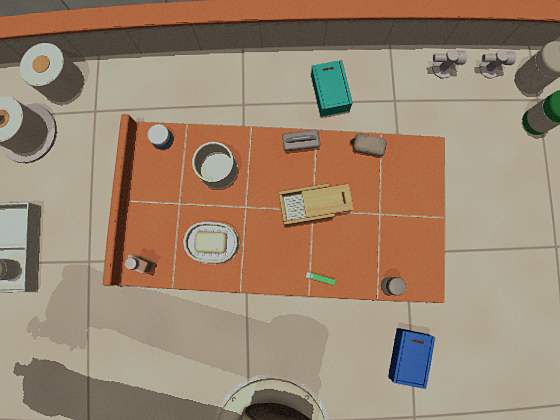

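View pics/side0.png

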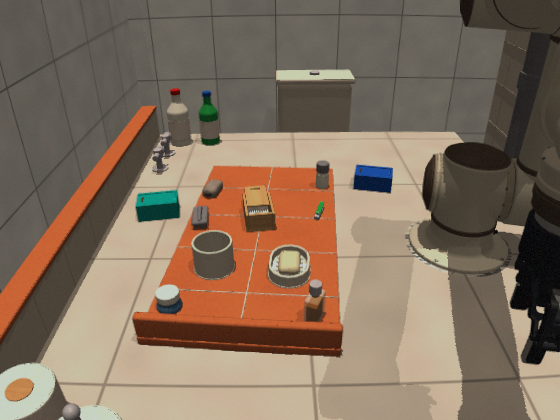

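The top view shows three candidates: the bamboo box at (317,203), on the ledge with its lid out to the right; a teal box at (332,88); and a blue box at (413,357). The bamboo one fits by colour and by lying on the ledge. The kerb is at the left (x≈118), the tumbler at (214,165) and the dish at (211,243). I'll measure these and confirm with a crop.

Run:
```python
from h import *
import pickle
c=pickle.load(open('c0.pkl','rb'))['top']; im=c['color']; hsv=cv2.cvtColor(im,cv2.COLOR_BGR2HSV)
V,U=np.mgrid[:420,:560]; P=depthpt(c,np.c_[U.ravel(),V.ravel()]).reshape(420,560,3)
m=((hsv[...,0]<13)&(hsv[...,1]>150)&(V>112)&(V<305)&(U>100)&(U<450))
z=P[...,2]; top=m&(z<.04); zl=np.median(z[top]); print('ledge z',zl,'kerb z',np.percentile(z[m],98))
# fill ledge outline (excluding kerb) 
mm=cv2.morphologyEx((m).astype(np.uint8)*255,cv2.MORPH_CLOSE,np.ones((9,9)))
cn=max(cv2.findContours(mm,0,2)[0],key=cv2.contourArea); q=cv2.approxPolyDP(cn,8,True)[:,0]; print(q.tolist()); print(onplane(c,q,zl).round(4).tolist())
# objects above ledge
hgt=((z>zl+.012)&(z<zl+.11)&(V>118)&(V<300)&(U>133)&(U<443)).astype(np.uint8)
n,l,s,ce=cv2.connectedComponentsWithStats(hgt)
for i in range(1,n):
    if s[i,4]>40:
        p=P[l==i]; zt=np.percentile(p[:,2],95); r=cv2.minAreaRect(p[:,:2].astype(np.float32)); print(ce[i].round(),s[i,4],'ztop',round(zt-zl,3),'rect',np.round(r[0],4),np.round(r[1],4),round(r[2],1))
cr=cv2.resize(im[165:240,260:375],None,fx=6,fy=6,interpolation=cv2.INTER_CUBIC); cv2.imwrite('pics/crop0.png',cr)
```

```text
ledge z 0.0203760938322326 kerb z 0.06966060093105983
[[122, 115], [103, 284], [442, 302], [442, 137], [318, 130], [318, 147], [284, 150], [282, 134], [304, 129]]
[[0.7259, 0.3323, 0.0204], [0.3336, 0.3659, 0.0204], [0.2722, -0.3839, 0.0204], [0.6474, -0.4147, 0.0204], [0.6711, -0.1265, 0.0204], [0.6305, -0.1247, 0.0204], [0.6258, -0.0469, 0.0204], [0.664, -0.0434, 0.0204], [0.6744, -0.0944, 0.0204]]
[159. 136.] 417 ztop 0.042 rect [0.6609 0.2326] [0.0457 0.0456] 87.7
[301. 140.] 635 ztop 0.037 rect [ 0.6427 -0.0853] [0.0412 0.0825] 5.6
[369. 144.] 609 ztop 0.028 rect [ 0.6294 -0.2352] [0.0806 0.0423] 77.0
[213. 163.] 866 ztop 0.071 rect [0.5852 0.1049] [0.0875 0.0866] 85.4
[314. 203.] 2329 ztop 0.051 rect [ 0.4953 -0.1114] [0.0724 0.1521] 7.6
[209. 242.] 526 ztop 0.031 rect [0.419 0.119] [0.1178 0.0881] 84.4
[210. 242.] 729 ztop 0.035 rect [0.4176 0.1204] [0.0788 0.0584] 83.4
[143. 264.] 299 ztop 0.087 rect [0.3756 0.2673] [0.042  0.0289] 66.8
[322. 279.] 144 ztop 0.021 rect [ 0.3335 -0.1187] [0.0581 0.0118] 72.2
[393. 285.] 377 ztop 0.08 rect [ 0.3151 -0.2638] [0.0349 0.0359] 66.1
```

View pics/crop0.png

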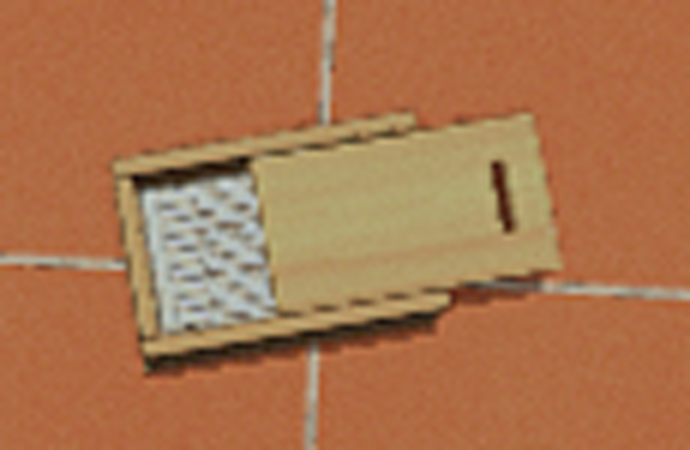

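The crop confirms it: a bamboo box with its open end at the left (swabs showing) and the lid overhanging at the right, its end centred near crop (545,190). I'll push with two slightly opened fingertips spread across the lid end, starting from behind it.

>>> move_arm --deltas '[[[0.55, 0, -0.64, 67], [0.55, 0, -0.64, 67], [0.55, 0, -0.64, 67], [0.55, 0, -0.64, 67], [0.55, 0, -0.64, 67]]]' --claw 0.02

```text
time: 0.6
ee_pos: [0.2521, 0.3031, 0.231]
tcp_rot: [-90.0, -0.0, -58.5]
wrist_force: [1.0, 0.1, 0.2]
opening: 0.0201
```

>>> move_arm --deltas '[[[0.59, 0, -0.058, 24], [0.59, 0, -0.058, 24], [0.59, 0, -0.058, 24], [0.59, 0, -0.058, 24], [0.59, 0, -0.058, 24]]]'

```text
time: 1.1
ee_pos: [0.3625, 0.0786, 0.2313]
tcp_rot: [-90.0, 0.0, -82.2]
wrist_force: [0.6, 1.0, 0.3]
opening: 0.0203
```

>>> move_arm --deltas '[[[0.327, 0, 0.105, 0], [0.327, 0, 0.105, 0], [0.327, 0, 0.105, 0], [0.327, 0, 0.105, 0], [0.327, 0, 0.105, 0]]]'

```text
time: 1.6
ee_pos: [0.4706, -0.1472, 0.2311]
tcp_rot: [-90.0, 0.0, -82.2]
wrist_force: [1.0, 1.7, -0.0]
opening: 0.0196
```

>>> move_arm --deltas '[[[0.0885, 0, 0.0287, 0], [0.0885, 0, 0.0287, 0], [0.0885, 0, 0.0287, 0], [0.0885, 0.045, 0.0287, 0], [0.0885, 0.09, 0.0287, 0]]]'

```text
time: 2.1
ee_pos: [0.5111, -0.229, 0.1407]
tcp_rot: [-89.9, -0.1, -82.2]
wrist_force: [0.1, -0.4, -0.4]
opening: 0.0198
```

Run:
```python
from h import *
a=camera('side')['color']; b=camera('wrist')['color']
cv2.imwrite('pics/1.png',np.hstack([cv2.resize(a[90:290,120:400],None,fx=1.43,fy=1.43),cv2.resize(b,(381,286))]))
o=get_obs();print(o['ee_pos'],o['tcp_rot'])
```

```text
[ 0.50723753 -0.22688354  0.13460451] [-90.54315526   0.34286303 -82.19761035]
```

View pics/1.png

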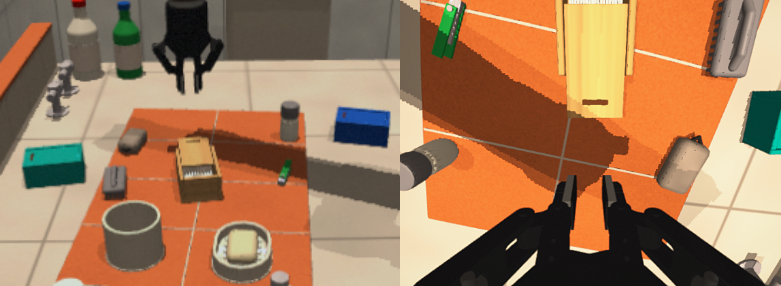

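The side view shows the hand behind the lid, clear of its neighbours. In the wrist view the tips (570 and 607, 185) straddle the lid's middle. I'll descend and then push.

>>> move_arm --deltas '[[[0, 0.03, 0, 0], [0, 0.06, 0, 0], [0, 0.09, 0, 0], [0, 0.093, 0, 0], [0, 0.093, 0, 0]]]'

```text
time: 2.7
ee_pos: [0.5112, -0.2286, 0.0501]
tcp_rot: [-90.0, -0.0, -82.2]
wrist_force: [-0.9, 0.1, 0.4]
opening: 0.0201
```

>>> move_arm --deltas '[[[-0.01, 0, 0, 0], [-0.02, 0, 0, 0], [-0.03, 0, 0, 0], [-0.038, 0, 0, 0], [-0.045, 0, 0, 0]]]'

```text
time: 3.2
ee_pos: [0.5046, -0.1832, 0.0488]
tcp_rot: [-90.0, -0.0, -82.2]
wrist_force: [-0.8, -0.7, 0.8]
opening: 0.0203
```

Run:
```python
from h import *
c=camera('side'); a=c['color']; b=camera('wrist')['color']
cv2.imwrite('pics/2.png',np.hstack([cv2.resize(a[130:250,160:340],(429,286)),cv2.resize(b,(371,286))]))
o=get_obs();print(o['ee_pos'],o['tcp_rot'],o['wrist_force'])
```

```text
[ 0.50450971 -0.18310272  0.04848645] [-8.99902574e+01  4.04797974e-03 -8.21422103e+01] [ 0.7095792  -0.17859386 -0.89747436]
```

View pics/2.png

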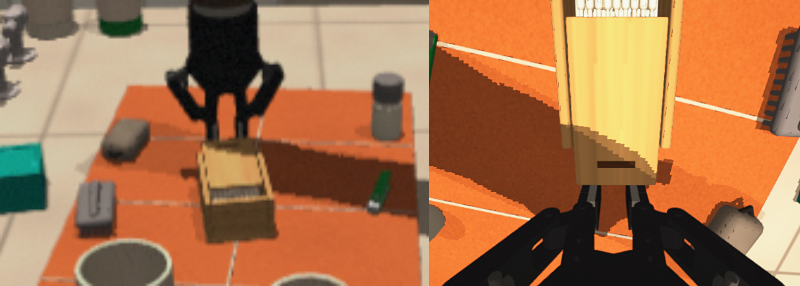

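The wrist view shows the lid partly closed, still overhanging by about 24 mm, with the tips centred on its end (615,190). I'll push on until the tips meet the wall.

>>> move_arm --deltas '[[[-0.006, 0, 0, 0], [-0.012, 0, 0, 0], [-0.017, 0, 0, 0], [-0.02, 0, 0, 0], [-0.022, 0, 0, 0]]]'

```text
time: 3.8
ee_pos: [0.5015, -0.162, 0.0482]
tcp_rot: [-90.0, 0.0, -82.2]
wrist_force: [0.2, -0.2, 0.8]
opening: 0.0199
```

>>> move_arm --deltas '[[[-0.002, 0, 0, 0], [-0.004, 0, 0, 0], [-0.006, 0, 0, 0], [-0.008, 0, 0, 0], [-0.01, 0, 0, 0]]]'

```text
time: 4.3
ee_pos: [0.5002, -0.1525, 0.0483]
tcp_rot: [-90.0, -0.0, -82.2]
wrist_force: [0.2, -2.3, -0.2]
opening: 0.0199
```

```bash
cat > look.py <<'E'
from h import *
import sys
# ledge frame
th=np.radians(-4.85); L0=np.array([.4978,.0491]); R=np.array([[np.cos(th),-np.sin(th)],[np.sin(th),np.cos(th)]])
def box(c):
    im=c['color']; hsv=cv2.cvtColor(im,cv2.COLOR_BGR2HSV); V,U=np.mgrid[:420,:560]
    P=depthpt(c,np.c_[U.ravel(),V.ravel()]).reshape(420,560,3); q=(P[...,:2]-L0)@R
    m=(P[...,2]>.058)&(P[...,2]<.078)&(hsv[...,0]>13)&(hsv[...,0]<32)&(hsv[...,1]>70)&(abs(q[...,0])<.07)&(q[...,1]>-.32)&(q[...,1]<.262)
    m=cv2.morphologyEx(m.astype(np.uint8),cv2.MORPH_OPEN,np.ones((2,2))); n,l,s,_=cv2.connectedComponentsWithStats(m)
    k=l==1+np.argmax(s[1:,4]); r=cv2.minAreaRect(q[k].astype(np.float32)); print('box ledge-frame rect',np.round(r[0],4),np.round(r[1],4),round(r[2],1),k.sum())
c=camera('top'); box(c)
b=camera('wrist')['color']; a=c['color']
cv2.imwrite(f'pics/{sys.argv[1]}.png',np.hstack([cv2.resize(a[100:310,100:380],(400,300)),cv2.resize(b,(400,300))]))
o=get_obs();p=o['ee_pos'];print(o['time'],p,o['tcp_rot'],o['wrist_force'],'ledge',(p[:2]-L0)@R)
E
python3 look.py 3
```

```text
box ledge-frame rect [-0.0454 -0.1337] [0.1699 0.0865] 9.4 1204
4.4 [ 0.50016344 -0.15217914  0.04825002] [-9.00041416e+01  4.54156907e-03 -8.21954329e+01] [-0.33558645 -0.448255   -1.23424398] ledge [ 0.01937261 -0.20035863]
```

View pics/3.png

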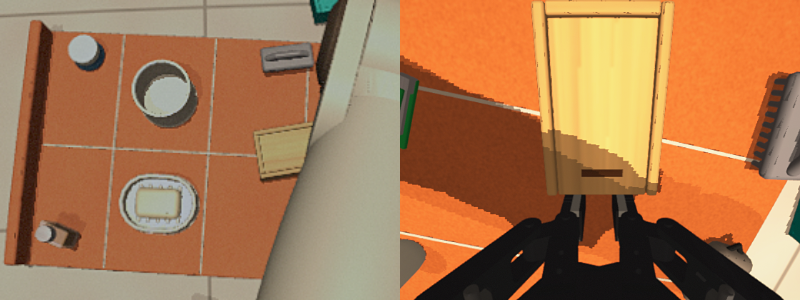

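The lid is now shut flush: in the wrist view its end meets the box end at (604,193), and the box is square on the tips. Next I steer the box about 12.6° clockwise while pushing it, to line up with the gap.

>>> move_arm --deltas '[[[-0.008, 0, 0, 1.3], [-0.016, 0, -0.001, 2.6], [-0.024, 0, -0.001, 3.9], [-0.032, 0, -0.001, 5.1], [-0.039, 0, -0.002, 6.3]]]'

```text
time: 4.9
ee_pos: [0.4929, -0.1138, 0.0483]
tcp_rot: [-90.0, -0.0, -88.6]
wrist_force: [0.8, -1.7, -0.6]
opening: 0.0199
```

```bash
python3 look.py 4
```

```text
box ledge-frame rect [-0.0514 -0.0747] [0.1724 0.0574] 2.9 864
5.0 [ 0.49279745 -0.11336211  0.04832531] [-9.00039705e+01  2.36670198e-02 -8.84726983e+01] [0.27328012 0.17217939 0.8915246 ] ledge [ 0.00875111 -0.16230336]
```

View pics/4.png

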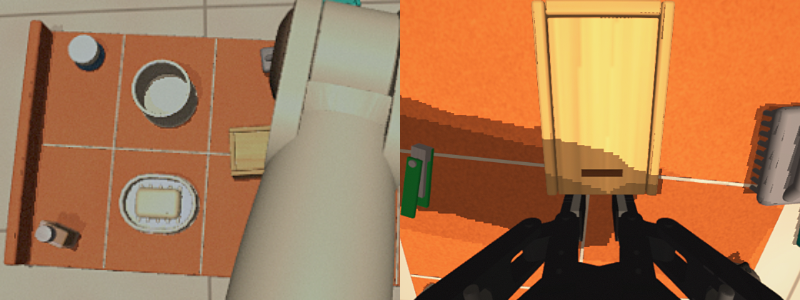

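The box follows the tips rigidly: its edges in the wrist view haven't moved, and the top view shows it turning to line up at (250,152). I'll do the second half of the turn.

>>> move_arm --deltas '[[[-0.008, 0, -0.001, 1.3], [-0.016, 0, -0.003, 2.6], [-0.024, 0, -0.005, 3.9], [-0.032, 0, -0.0065, 5.1], [-0.0385, 0, -0.008, 6.3]]]'

```text
time: 5.5
ee_pos: [0.4839, -0.0759, 0.0483]
tcp_rot: [-90.0, -0.0, -94.8]
wrist_force: [0.1, -2.9, -1.4]
opening: 0.0196
```

```bash
cat > look2.py <<'E'
from h import *
import sys, pickle
th=np.radians(-4.85); L0=np.array([.4978,.0491]); R=np.array([[np.cos(th),-np.sin(th)],[np.sin(th),np.cos(th)]])
w=camera('wrist'); s=camera('side')
hsv=cv2.cvtColor(w['color'],cv2.COLOR_BGR2HSV); V,U=np.mgrid[:420,:560]
P=depthpt(w,np.c_[U.ravel(),V.ravel()]).reshape(420,560,3); q=(P[...,:2]-L0)@R
m=((P[...,2]>.062)&(P[...,2]<.077)&(hsv[...,0]>12)&(hsv[...,0]<35)&(hsv[...,2]>50)&(hsv[...,1]>50)).astype(np.uint8)
n,l,st,_=cv2.connectedComponentsWithStats(m); k=l==1+np.argmax(st[1:,4]); Q=q[k]
print('box top y range',np.percentile(Q[:,1],[.5,99.5]).round(4),k.sum())
y0,y1=np.percentile(Q[:,1],[3,97]); E=[]
for y in np.linspace(y0,y1,20):
    r=Q[abs(Q[:,1]-y)<.003,0]; E.append((y,*np.percentile(r,[1,99])))
E=np.array(E); a=np.polyfit(E[:,0],E[:,1],1); b=np.polyfit(E[:,0],E[:,2],1)
ym=(y0+y1)/2; print('sides at mid',np.polyval(a,ym).round(4),np.polyval(b,ym).round(4),'slope deg',np.degrees([a[0],b[0]]).round(2))
o=get_obs();p=o['ee_pos'];print(o['time'],p,o['tcp_rot'],o['wrist_force'],'ledge',(p[:2]-L0)@R)
cv2.imwrite(f'pics/{sys.argv[1]}.png',np.hstack([cv2.resize(s['color'][150:345,130:350],(400,354)),cv2.resize(w['color'],(400,354))]))
pickle.dump((w,s),open('w.pkl','wb'))
E
python3 look2.py 5
```

```text
box top y range [-0.1124 -0.0046] 47771
sides at mid -0.0358 0.0336 slope deg [-0.06 -0.11]
5.6 [ 0.48390124 -0.07543297  0.04835565] [-8.99991597e+01  1.57559010e-02 -9.47510149e+01] [ 0.65298886  0.05611855 -0.66645119] ledge [-0.00332005 -0.12526218]
```

View pics/5.png

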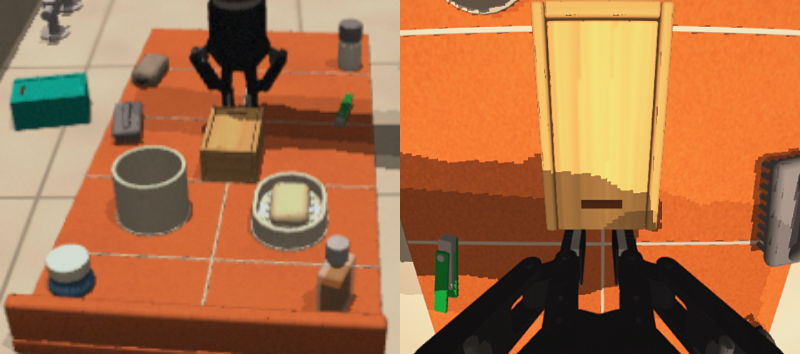

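The box is shut, parallel to the ledge and centred at lx −1 mm, which is the gap's middle. The side view shows it facing the gap at (232,150). I'll push straight, watching the forces.

>>> move_arm --deltas '[[[-0.01, 0, 0, 0], [-0.02, 0, 0, 0], [-0.03, 0, 0, 0], [-0.04, 0, 0, 0], [-0.05, 0, 0, 0]]]'

```text
time: 6.1
ee_pos: [0.4883, -0.025, 0.0484]
tcp_rot: [-90.0, -0.0, -94.8]
wrist_force: [-0.8, -3.9, 1.4]
opening: 0.0201
```

>>> move_arm --deltas '[[[-0.01, 0, 0, 0], [-0.02, 0, 0, 0], [-0.03, 0, 0, 0], [-0.035, 0, 0, 0], [-0.04, 0, 0, 0]]]'

```text
time: 6.6
ee_pos: [0.4915, 0.0144, 0.0484]
tcp_rot: [-90.0, -0.0, -94.8]
wrist_force: [0.1, -4.7, 2.3]
opening: 0.0198
```

```bash
python3 look2.py 6
```

```text
box top y range [-0.0218  0.086 ] 47885
sides at mid -0.0362 0.0333 slope deg [-0.21 -0.12]
6.7 [0.49147401 0.01479938 0.04817677] [-9.00133949e+01  5.66476897e-02 -9.47593498e+01] [-0.22781201  0.17128804  0.10538335] ledge [-0.00340331 -0.03471265]
```

View pics/6.png

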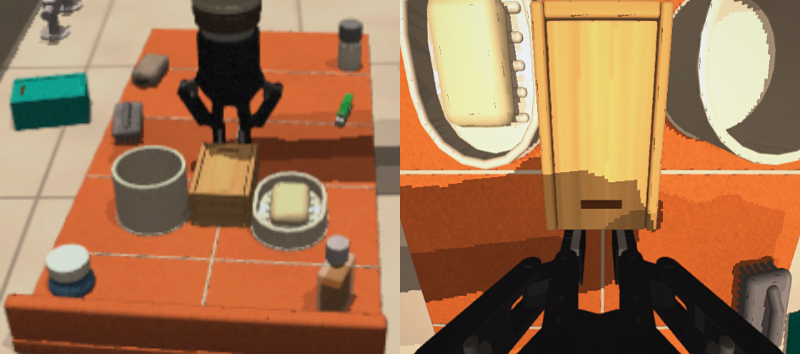

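The wrist view shows the box squarely in the gap with clearance on both sides, and the lid shut. Before the hand itself passes the 70 mm tumbler, I'll check clearance using depth.

Run:
```python
from h import *
import pickle
w,s=pickle.load(open('w.pkl','rb')); th=np.radians(-4.85); L0=np.array([.4978,.0491]); R=np.array([[np.cos(th),-np.sin(th)],[np.sin(th),np.cos(th)]])
V,U=np.mgrid[:420,:560]
for n,c in(('w',w),('s',s)):
    P=depthpt(c,np.c_[U.ravel(),V.ravel()]); q=(P[:,:2]-L0)@R; g=c['color'].reshape(-1,3).max(1)<60
    for z in np.arange(.06,.2,.012):
        k=g&(abs(P[:,2]-z)<.006)&(abs(q[:,0])<.09)&(q[:,1]>-.09)&(q[:,1]<(-.015 if n=='w' else .02))
        if k.sum()>3: print(n,z.round(3),k.sum(),'lx',np.percentile(q[k,0],[0,100]).round(3),'ly',np.percentile(q[k,1],[0,100]).round(3))
```

```text
w 0.06 214 lx [-0.026  0.021] ly [-0.042 -0.026]
w 0.072 614 lx [-0.026  0.021] ly [-0.042 -0.022]
w 0.084 820 lx [-0.03   0.024] ly [-0.045 -0.021]
w 0.096 3058 lx [-0.047  0.041] ly [-0.047 -0.02 ]
w 0.108 7085 lx [-0.054  0.047] ly [-0.047 -0.017]
w 0.12 8988 lx [-0.061  0.055] ly [-0.047 -0.015]
w 0.132 13217 lx [-0.067  0.061] ly [-0.041 -0.015]
w 0.144 2413 lx [-0.068  0.062] ly [-0.025 -0.015]
s 0.06 4 lx [0.008 0.019] ly [-0.036 -0.028]
s 0.072 40 lx [-0.026  0.021] ly [-0.038 -0.021]
s 0.084 47 lx [-0.026  0.02 ] ly [-0.04 -0.02]
s 0.096 108 lx [-0.045  0.04 ] ly [-0.044 -0.018]
s 0.108 127 lx [-0.05   0.046] ly [-0.048 -0.016]
s 0.12 142 lx [-0.056  0.052] ly [-0.045 -0.014]
s 0.132 170 lx [-0.061  0.059] ly [-0.034 -0.011]
s 0.144 244 lx [-0.066  0.06 ] ly [-0.044 -0.012]
s 0.156 218 lx [-0.052  0.045] ly [-0.04  -0.012]
s 0.168 62 lx [-0.041  0.037] ly [-0.039 -0.02 ]
s 0.18 129 lx [-0.039  0.033] ly [-0.029  0.006]
s 0.192 170 lx [-0.039  0.032] ly [-0.032  0.007]
```

The links spread to ±45 mm from about 92 mm up, and the tumbler rim stands at 90 mm with its edge at lx 39 mm. That is too tight. I'll back off slightly, raise 6 mm, narrow the fingers and continue.

>>> move_arm --deltas '[[[0.004, 0, 0, 0], [0.004, -0.006, 0.001, 0], [0.004, -0.006, 0.002, 0], [0.004, -0.006, 0.002, 0], [0, -0.006, 0.002, 0]]]' --claw 0.012

```text
time: 7.2
ee_pos: [0.4935, 0.0136, 0.0542]
tcp_rot: [-90.0, 0.0, -94.8]
wrist_force: [-0.6, 0.1, 0.7]
opening: 0.0122
```

>>> move_arm --deltas '[[[-0.008, 0, 0, 0], [-0.016, 0, 0, 0], [-0.024, 0, 0, 0], [-0.032, 0, 0, 0], [-0.04, 0, 0, 0]]]'

```text
time: 7.7
ee_pos: [0.4968, 0.0545, 0.0542]
tcp_rot: [-90.0, -0.0, -94.8]
wrist_force: [1.1, -1.9, 0.1]
opening: 0.012
```

```bash
python3 look2.py 7
```

```text
box top y range [0.0186 0.1265] 43748
sides at mid -0.0363 0.0332 slope deg [-0.13 -0.1 ]
7.8 [0.49688426 0.05500211 0.05422598] [-9.00046966e+01  4.80912382e-02 -9.47210046e+01] [-0.81194646  0.08442913 -0.6951873 ] ledge [-0.00141147  0.00580356]
```

View pics/7.png

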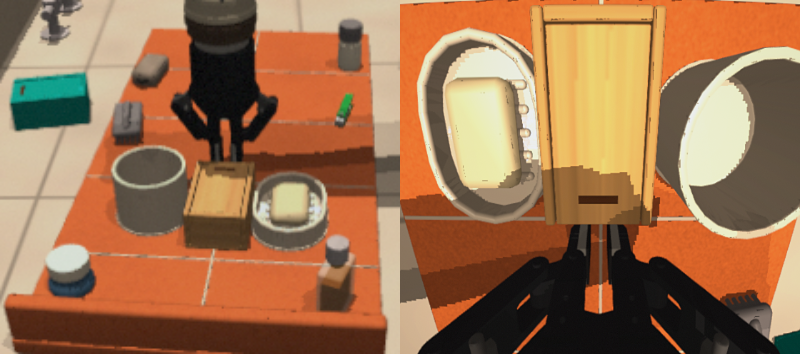

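The box is between the dish and the tumbler (wrist view, box at x 535–655), square and with the lid shut. I'll continue.

>>> move_arm --deltas '[[[-0.008, 0, 0, 0], [-0.016, 0, 0, 0], [-0.024, 0, 0, 0], [-0.032, 0, 0, 0], [-0.04, 0, 0, 0]]]'

```text
time: 8.3
ee_pos: [0.5002, 0.0942, 0.0543]
tcp_rot: [-90.0, -0.0, -94.8]
wrist_force: [-0.1, -2.8, -0.5]
opening: 0.0117
```

>>> move_arm --deltas '[[[-0.008, 0, 0, 0], [-0.016, 0, 0, 0], [-0.024, 0, 0, 0], [-0.032, 0, 0, 0], [-0.04, 0, 0, 0]]]'

```text
time: 8.8
ee_pos: [0.5035, 0.134, 0.0542]
tcp_rot: [-90.0, -0.0, -94.8]
wrist_force: [0.4, -2.0, -0.9]
opening: 0.012
```

>>> move_arm --deltas '[[[-0.008, 0, 0, 0], [-0.016, 0, 0, 0], [-0.024, 0, 0, 0], [-0.03, 0, 0, 0], [-0.036, 0, 0, 0]]]'

```text
time: 9.3
ee_pos: [0.5065, 0.1698, 0.0543]
tcp_rot: [-90.0, -0.0, -94.8]
wrist_force: [-0.8, -2.2, 0.2]
opening: 0.012
```

```bash
python3 look2.py 8
```

```text
box top y range [0.1343 0.242 ] 43646
sides at mid -0.0363 0.0331 slope deg [-0.08 -0.16]
9.4 [0.50658617 0.17013165 0.05426732] [-9.00034045e+01  3.69792694e-02 -9.47579277e+01] [-0.04516625 -0.27075641 -0.53153246] ledge [-0.0014782   0.12134114]
```

View pics/8.png

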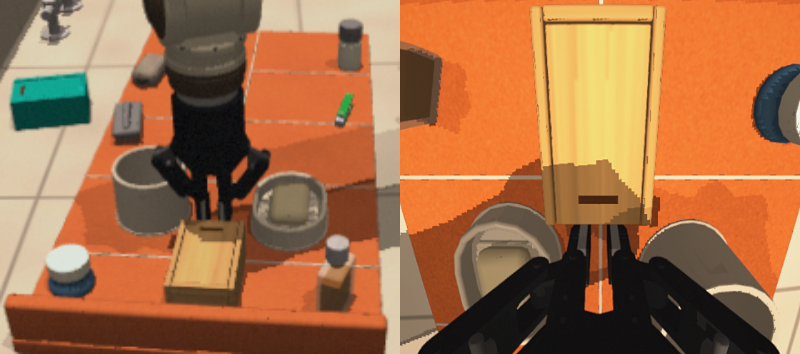

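The box is through the gap and square, with about 26 mm left to the kerb. I'll make the last approach slowly and watch for the force rise.

>>> move_arm --deltas '[[[-0.006, 0, 0, 0], [-0.011, 0, 0, 0], [-0.015, 0, 0, 0], [-0.018, 0, 0, 0], [-0.02, 0, 0, 0]]]'

```text
time: 9.9
ee_pos: [0.5082, 0.1894, 0.0543]
tcp_rot: [-90.0, -0.0, -94.8]
wrist_force: [0.2, -2.9, 0.4]
opening: 0.0118
```

>>> move_arm --deltas '[[[-0.001, 0, 0, 0], [-0.002, 0, 0, 0], [-0.003, 0, 0, 0], [-0.004, 0, 0, 0], [-0.004, 0, 0, 0]]]'

```text
time: 10.4
ee_pos: [0.5085, 0.1924, 0.0543]
tcp_rot: [-90.0, -0.1, -94.8]
wrist_force: [-0.5, -6.8, 3.1]
opening: 0.0122
```

>>> move_arm --deltas '[[[-0.0005, 0, 0, 0], [-0.001, 0, 0, 0], [-0.001, 0, 0, 0]]]'

```text
time: 10.7
ee_pos: [0.5085, 0.1925, 0.0544]
tcp_rot: [-90.0, -0.2, -94.9]
wrist_force: [-0.6, -12.7, 4.7]
opening: 0.0121
```

```bash
python3 look2.py 9
```

```text
box top y range [0.1571 0.265 ] 43769
sides at mid -0.0363 0.0331 slope deg [-0.12 -0.1 ]
10.8 [0.50848346 0.1924516  0.05435227] [-89.99555585  -0.1920927  -94.87360416] [-6.76506574e-05 -1.23408985e+01  4.69960184e+00] ledge [-0.0014748   0.14374159]
```

The force rises from 2.9 to 12.7 N with no further motion, so the box is against the kerb. I'll retreat straight back, then up.

>>> move_arm --deltas '[[[0.004, 0, 0, 0], [0.012, 0, 0, 0], [0.02, 0, 0, 0], [0.02, -0.03, 0, 0], [0.02, -0.07, 0, 0]]]'

```text
time: 11.3
ee_pos: [0.5056, 0.1733, 0.1232]
tcp_rot: [-90.2, -0.1, -94.8]
wrist_force: [1.1, 0.7, -0.1]
opening: 0.0119
```

>>> move_arm --deltas '[[[0.04, -0.04, 0, 0], [0.09, -0.08, 0, 0], [0.14, -0.1, 0, 0], [0.19, -0.1, 0, 0], [0.24, -0.1, 0, 0]]]'

```text
time: 11.8
ee_pos: [0.4886, -0.045, 0.2249]
tcp_rot: [-89.8, 0.0, -94.8]
wrist_force: [1.4, 0.3, 0.3]
opening: 0.0118
```

>>> move_arm --deltas '[[[0.04, 0, 0, 0], [0.08, 0, 0, 0], [0.1, 0, 0, 0], [0.1, 0, 0, 0], [0.1, 0, 0, 0]]]'

```text
time: 12.3
ee_pos: [0.4801, -0.143, 0.2233]
tcp_rot: [-90.0, 0.0, -94.9]
wrist_force: [-0.1, -0.6, 0.3]
opening: 0.0119
```

Run:
```python
from h import *
th=np.radians(-4.85); L0=np.array([.4978,.0491]); R=np.array([[np.cos(th),-np.sin(th)],[np.sin(th),np.cos(th)]])
c=camera('top'); s=camera('side'); im=c['color']; hsv=cv2.cvtColor(im,cv2.COLOR_BGR2HSV); V,U=np.mgrid[:420,:560]
P=depthpt(c,np.c_[U.ravel(),V.ravel()]).reshape(420,560,3); q=(P[...,:2]-L0)@R
m=((P[...,2]>.055)&(P[...,2]<.08)&(hsv[...,0]>13)&(hsv[...,0]<35)&(abs(q[...,0])<.07)&(q[...,1]>.1)&(q[...,1]<.29))
p=q[m]; r=cv2.minAreaRect(p.astype(np.float32)); print('box',np.round(r[0],4),np.round(r[1],4),r[2],'z',np.percentile(P[m][:,2],[5,50,95]))
k=(P[...,2]>.064)&(P[...,2]<.075)&(hsv[...,0]<12)&(hsv[...,1]>150)&(abs(q[...,0])<.15)&(q[...,1]>.2)
print('kerb y inner',np.percentile(q[k][:,1],[1,50,99]))
cv2.imwrite('pics/10.png',np.hstack([cv2.resize(im[100:310,95:305],(400,400),interpolation=2),cv2.resize(s['color'][200:360,130:350],(400,400),interpolation=2)]))
```

```text
box [0.0145 0.2091] [0.1131 0.1068] 89.97111511230469 z [0.06493379 0.06851297 0.07136387]
kerb y inner [0.26314221 0.27201908 0.28196634]
```

View pics/10.png

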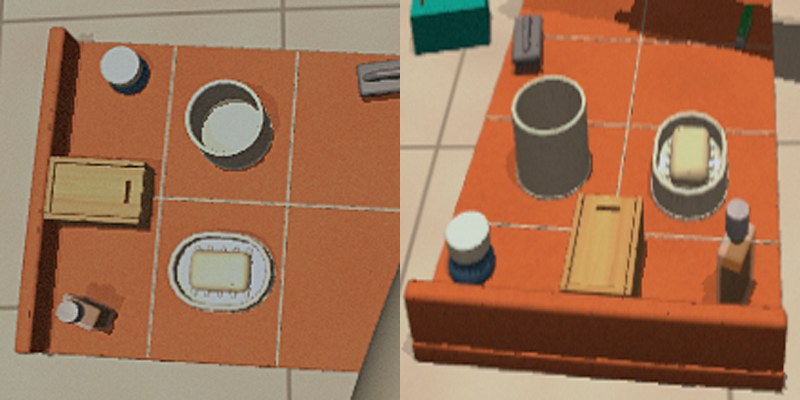

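The top view shows the box flat against the kerb (left end at (47,187), square to it), with the lid shut and the jar, bottle and brush in place. The measured kerb face (about 0.264 in my frame) matches the box's leading end at 0.265. I'll hand it in.

```bash
python3 -c "
from workcell import *
print(job_done())"
```

```text
the job is handed in; nothing more can be done
None
```

The job is handed in: the lid is shut and the bamboo box stands against the kerb beyond the gap. I pushed with two slightly opened fingertips, which shut the lid flush. They then steered the box about 12.6° square and slid it through the gap to the kerb without lifting it. The hand is withdrawn, and the robot clock stood at about 12.4 s.

**What the last checks showed:**
- **Kerb contact:** the push force rose from 2.9 N to 12.7 N with no further motion.
- **Position:** before the hand was withdrawn, the box was within about 0.2° of the ledge's direction and about 1.5 mm off its middle line.
- **Lid and bystanders:** in the last pictures the lid looks shut and the toiletries in view look unmoved. I did not re-measure them, and the final view did not show the pumice and roll-on.

**What disagreed:**
- **Ledge frame:** my estimate along the ledge was about 4–5 mm off. The kerb's inner face measured about 0.264 m instead of 0.270 m, and the box's leading end measured 0.265 m. Contact therefore rests on the force rise and the pictures.
- **Final box fit:** the last automatic outline from the top camera came out too wide (107 mm instead of 72 mm), probably from stray pixels, so I did not use it.

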